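Unlock the board-test jig and press its probes home

TASK

Free the board-test jig: draw the lock pin straight out of its slanted bore and park it hanging upright in the forked notch of the bracket standing beside the jig, its flange lying flat on the fork behind the small lips. Then press the jig's plunger head smoothly (no slamming) down to its stop, hold it there for a second, and let it spring back up. Leave the pin parked and do not disturb the spool, the jar and the screwdriver.

Things in the scene. Friction and masses are not known exactly. Their poses are not given: they have to be found in the camera images.
- jig: board-test jig bolted to the bench: dark base plate 210 x 120 x 12 mm (own x -70..140 mm), two aluminium cheeks (y +-19 mm, x -35..20 mm, top z 80 mm), a bridge on them (x -12..22 mm, top z 92 mm) with the plunger, a green circuit board on its +x part. Origin: on the bench under the plunger's axis. z up; the bore leans to its -x side (roughly away from the robot).
- jig_bore (a point): mouth of the bore (diameter 11.5 mm, 42 mm long) in the jig's slanted boss (section 26 x 22 mm), 31 mm in -x of the plunger's axis, 91 mm above the bench. The bore's axis lies in the jig's x-z plane, 30 degrees from vertical, upper end towards the jig's -x: outward direction (-0.5, 0, 0.866) in the jig's frame.
- pin: loose round steel lock pin, about 70 g: shank diameter 10 mm, 70 mm long (below the origin), flange diameter 24 mm, 4 mm thick, knurled dark knob diameter 16 mm, 36 mm long (4 to 40 mm above the origin). Origin: centre of the flange's underside; z along the pin to the knob. At the start fully home in the slanted bore, flange on its mouth, tip blocking the plunger.
- bracket: fixed parking bracket, to the left or right of the jig: base 110 x 80 x 10 mm, a post at its +x side, and on it a level aluminium fork. Origin: on the bench under the notch seat; z up; the fork's slot opens towards its own -x.
- notch_seat (a point): where the pin's origin belongs when parked: on the fork's top, 100 mm above the bench. Fork 8 mm thick, 37 mm wide; slot 13 mm wide, closed 7 mm beyond this point in the bracket's +x, open to its -x. Each prong ends in a lip 4 mm high (14.5 to 20 mm from here towards -x) which the flange must pass over; flared guides reach to 34 mm. Axes as the bracket's.
- plunger_top (a point): centre of the top of the plunger's flat steel mushroom head, diameter 36 mm (flat part 28 mm), 130 mm above the bench when up. It moves straight down with the plunger.
- plunger (a joint): travel of the spring plunger in m: 0 up, 0.014 at its lower stop; about 4 N to start, 9 N at the stop. With the pin home it moves only about 2 mm.
- spool: bystander: grey spool, diameter 56 mm, 46 mm high, standing; on the other side of the jig from the bracket. Origin: centre of its underside.
- jar: bystander: small white jar, diameter 44 mm, 50 mm high. Origin: centre of its underside.
- screwdriver: bystander: screwdriver 160 mm long lying along its x axis. Origin near its middle, on the bench.
Not all that is in view belongs to the job. What is shaped like the jig but orange is not meant. What is shaped like the bracket but red or white is not meant.

How it is judged:
By the outcome, as a careful person would: the job done as asked, in the order asked, and still so for the second after the job is handed in, with the robot touching nothing.
It also fails if it takes over 58 s, if anything falls off the work surface, if the arm or the gripper's body presses on something with over 40 N, if the wrist force passes 120 N, or if a joint passes its speed limit or range.

ROBOT

A 6-joint arm with a two-finger parallel gripper is mounted at the origin on the work surface. World frame = base frame: x ahead of the robot, y to its left, z up, the work surface at z = 0. Lengths are in mm, angles in rad, forces in N, time in s.
With the tool pointing down it reaches from about 375 to 900 mm from the base axis. Payload 3.1 kg.
Tool frame: the origin (TCP) lies midway between the tips of the shut fingers; the grasp point (between the pads) lies 19 mm behind it; z points along the fingers, y is the line along which they close (so a half turn about z gives the same grasp; the last joint's range is limited). The gripper opens to 85 mm and grips with 20 to 120 N. Pads are 22 mm wide; open, the fingers measure 114 mm over their backs; the gripper's body (76 mm by 85 mm) begins 54 mm behind the grasp point. The pads swing forward as they close: fully open they stand 13 mm farther back than shut.
Start: joints at [1.113, 0.527, 1.433, -0, 1.181, -0.178], TCP at [172.561, 600.682, 231.31] pointing down, gripper open.
Joint ranges: [-3.08, 3.08], [-0.75, 2.2], [0.22, 2.44], [-1.43, 4.57], [0, 2.65], [-2.85, 2.85]. Speed limits (rad/s): [2.79, 2.79, 3.14, 3.14, 3.14, 3.14].

INTERFACE

Orientations are given as a unit quaternion [x, y, z, w].
In Python, from bench import observe, cams, sign_off gives the robot as it stands.
- The arm moves only by the shell command python3 -m jog 'ROWS' [OPENING] [FORCE]. ROWS is a JSON object of lists of equal length, an entry for each row: "offset": the shift along the tool's x, y, z in m, a list of three; "turn": the turn about the tool's z in rad. A call has 1 to 10 rows; each row shifts and turns the commanded pose from where the row before left it, along the tool's axes as they then stand; what a row does not reach is not made up. A row lasts 1/8 s, in which the tool goes at most 62.5 mm and 10.7 degrees, less where a joint would pass 70% of its speed; a pose out of reach is approached as far as the arm can. A call is refused whole if a number of a shift passes 0.0625 or a number of a turn 0.188, either way. A call with a gripper value outside its range is refused whole. OPENING is the finger opening in m, from 0 to 0.0854, set as the call begins (- or left out, the last holds). The fingers move at their own pace and stop on an object; FORCE is the grip in N (left out, the last holds). Time passes only in rows, so rows that do not move let the fingers close. It gives the time, the measured TCP pose, the force, the opening and the grip force at its end, in the units of the state.
- observe(): the state, without advancing time (a new reading comes with each control period).
- cams.capture(name): name is "scene" or "top"; returns a dict with "pixels" (480x640x3 uint8, blue, green, red), "fx", "fy", "cx", "cy" (pixels), "extrinsics" (4x4, takes a point from world to camera coordinates). Camera axes: x right, y down, z forward; pixel columns grow to the right and rows downward; lengths in mm; the calibration is good to about 2 mm. A picture is of the moment at which its call begins. There is no depth.
- sign_off(): hands the job in; it is judged then, once.
The state is a dict: "clock": time; "joint_pos": joint angles; "joint_vel": joint speeds; "effort": joint torques, N m; "tcp_pos": TCP position; "tool_rot": TCP orientation; "ft_force": force on the tool from outside, world axes, zero at the start; "moment": the same for the moment, N m; "grip_width": finger opening in mm; "grip_force": force on a finger pad.
Only numpy, scipy, OpenCV 4.12 (cv2) and the standard library are available. Lean on these libraries where they do the work, as an engineer would, in place of code of your own. Each camera call takes 0.05 s, during which the arm holds its last target. There are 200 camera calls.

## Working session

There is one attempt and no reset: what is moved stays moved. The work goes in short steps, Python scripts to look and compute and a shell command to move; the robot and the scene stay as the last step left them, time stands still between calls to the robot, and variables do not carry over. Pictures are saved under pics/ and viewed, at most 10 in all, crops included, and the job is handed in when it is done.

```bash
ls; mkdir -p pics; python3 - <<'E'
from bench import observe,cams
import cv2
for n in("scene","top"):
    c=cams.capture(n); cv2.imwrite(f"pics/{n}0.png",c["pixels"]); print(n,c["fx"],c["fy"],c["cx"],c["cy"]); print(c["extrinsics"])
print(observe())
E
```

```text
pics
scene 486.9381108794048 486.9381108794048 309.2602985435638 232.5386591966308
[[-8.41966310e-01  5.39438017e-01 -9.96786566e-03  3.78836296e+02]
 [ 4.18203512e-01  6.40845425e-01 -6.43756914e-01 -8.84063799e+01]
 [-3.40879092e-01 -5.46190230e-01 -7.65165131e-01  1.15332472e+03]
 [ 0.00000000e+00  0.00000000e+00  0.00000000e+00  1.00000000e+00]]
top 540.2433896836075 540.2433896836075 320.3030578930599 247.4071422557209
[[ 2.32457759e-02 -9.99629494e-01 -1.41601332e-02 -1.54053134e+01]
 [-9.98833695e-01 -2.26230461e-02 -4.26549747e-02  4.39090811e+02]
 [ 4.23188255e-02  1.51351661e-02 -9.98989511e-01  1.26246469e+03]
 [ 0.00000000e+00  0.00000000e+00  0.00000000e+00  1.00000000e+00]]
{'clock': 0.1, 'joint_pos': array([ 1.11249999e+00,  5.28391452e-01,  1.43378158e+00, -2.05245471e-05,
        1.18140042e+00, -1.78509571e-01]), 'joint_vel': array([-0.00141357, -0.0024945 , -0.00134495, -0.00086455,  0.00097397,
       -0.000387  ]), 'effort': array([ 4.81214938e-04, -4.43303454e+01, -1.78585804e+01, -2.00569734e-04,
        3.91561742e-03,  3.74373684e-06]), 'tcp_pos': array([172.28556518, 600.11035586, 230.4179025 ]), 'tool_rot': array([ 1.39433605e-01,  9.90230927e-01, -9.43592722e-04, -3.01032646e-04]), 'ft_force': array([ 0.5689267 ,  0.02093689, -0.93770907]), 'moment': array([ 3.56517506e-05, -6.87815035e-02, -3.12376725e-02]), 'grip_force': 0.0, 'grip_width': 85.33438381791248}
```

View pics/scene0.png

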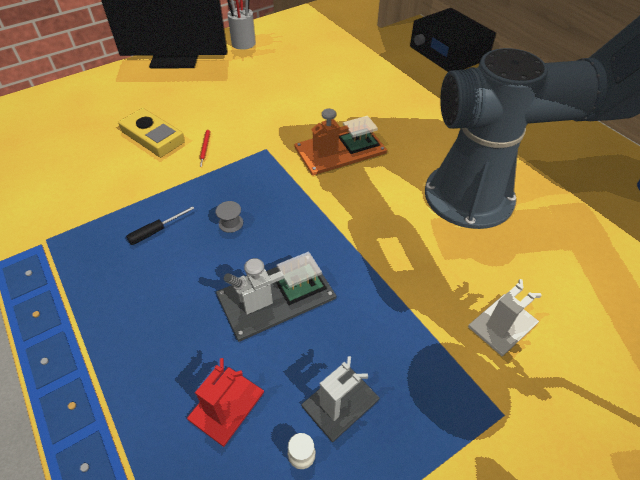

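View pics/top0.png

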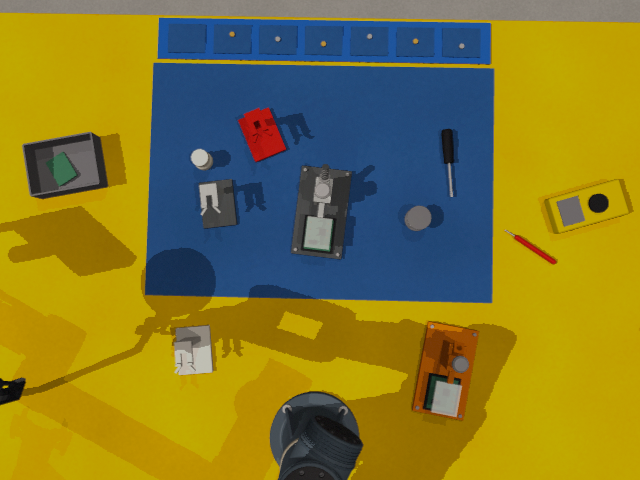

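Candidates:
- **Jigs:** the dark-base one with aluminium cheeks (top 321,213; scene 275,290) and an orange one (top 447,370). The dark one is meant.
- **Brackets:** the dark-base aluminium one (top 215,203; scene 340,395), a red one (262,135) and a white-based one (193,350). The aluminium one beside the jig is meant.

I'll confirm both in enlarged crops.

```bash
python3 - <<'E'
import cv2,numpy as np
t=cv2.imread("pics/top0.png");s=cv2.imread("pics/scene0.png")
def crop(im,x0,y0,w,h,k):
    c=cv2.resize(im[y0:y0+h,x0:x0+w],None,fx=k,fy=k,interpolation=cv2.INTER_CUBIC)
    for i in range(0,w,10):
        cv2.line(c,(i*k,0),(i*k,6),(0,255,255),1); cv2.putText(c,str(x0+i),(i*k,16),0,.35,(0,255,255),1)
    for j in range(0,h,10):
        cv2.line(c,(0,j*k),(6,j*k),(0,255,255),1); cv2.putText(c,str(y0+j),(8,j*k+4),0,.35,(0,255,255),1)
    return c
a=crop(t,288,160,66,100,6);b=crop(t,190,170,60,65,6)
o=np.zeros((600,800,3),np.uint8);o[:a.shape[0],:396]=a;o[:390,410:770]=b;cv2.imwrite("pics/c1.png",o)
cv2.imwrite("pics/c2.png",crop(s,210,250,130,90,6))
cv2.imwrite("pics/c3.png",crop(s,298,350,90,90,6))
E
```

```text
(no output)
```

View pics/c1.png

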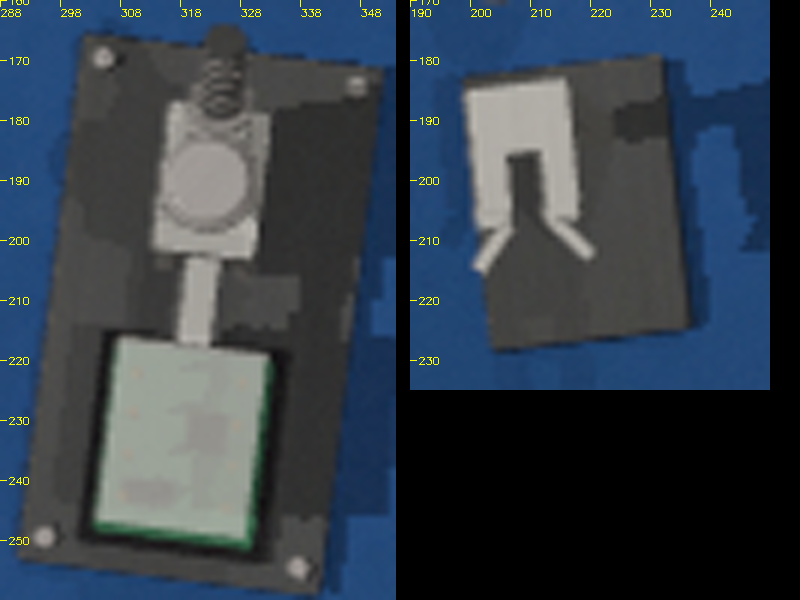

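View pics/c2.png

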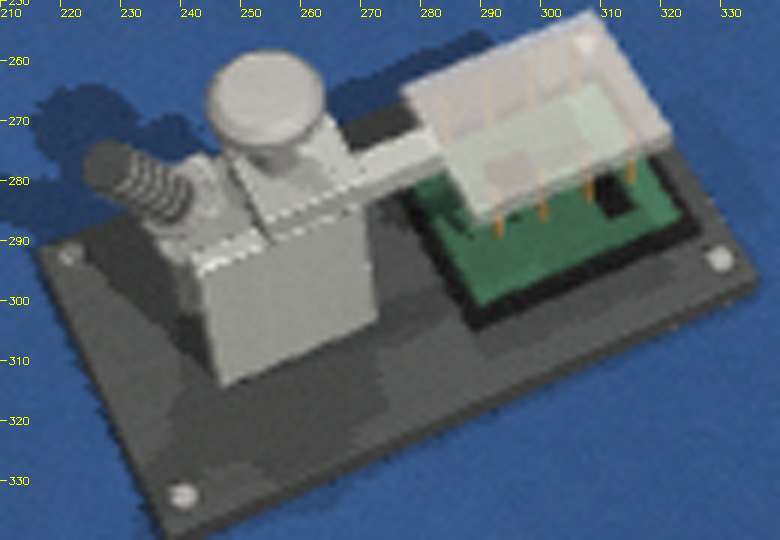

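View pics/c3.png

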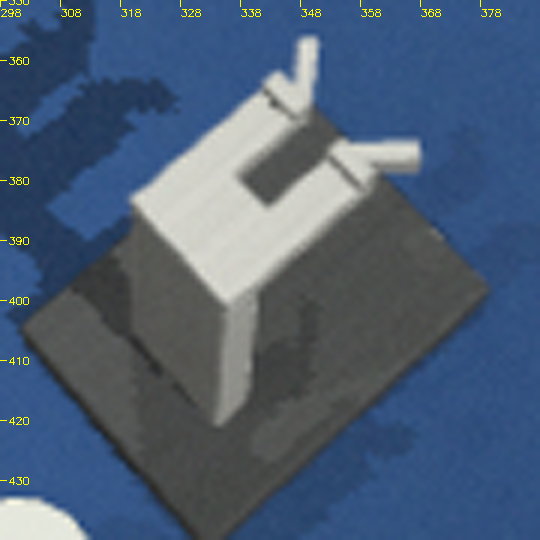

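The crops confirm both. The jig is the dark-base aluminium one, with the pin's knurled knob at scene (226,278) and top (325,170). The bracket is the grey fork on the dark base: slot end at top (210,195) and scene (340,381), with the slot opening towards the robot. Next I fit poses from both views.

```bash
cat > fit.py <<'E'
import numpy as np
from scipy.optimize import least_squares
C={'s':(486.938,309.26,232.539,np.array([[-8.41966310e-01,5.39438017e-01,-9.96786566e-03,3.78836296e+02],[4.18203512e-01,6.40845425e-01,-6.43756914e-01,-8.84063799e+01],[-3.40879092e-01,-5.46190230e-01,-7.65165131e-01,1.15332472e+03]])),
't':(540.243,320.303,247.407,np.array([[2.32457759e-02,-9.99629494e-01,-1.41601332e-02,-1.54053134e+01],[-9.98833695e-01,-2.26230461e-02,-4.26549747e-02,4.39090811e+02],[4.23188255e-02,1.51351661e-02,-9.98989511e-01,1.26246469e+03]]))}
def proj(c,P):
    f,cx,cy,E=C[c]; q=E[:,:3]@P+E[:,3]; return np.array([f*q[0]/q[2]+cx,f*q[1]/q[2]+cy])
def tri(us,ut): return least_squares(lambda P:np.r_[proj('s',P)-us,proj('t',P)-ut],[500,100,80]).x
def fr(p,L):
    x,y,th,z=p; c,s=np.cos(th),np.sin(th); return np.array([x+c*L[0]-s*L[1],y+s*L[0]+c*L[1],z+L[2]])
E
cat > m.py <<'E'
from fit import *
px=lambda x0,y0,a,b:np.array([x0+(a+.5)/6-.5,y0+(b+.5)/6-.5])
T=lambda a,b:('t',px(288,160,a,b)); B=lambda a,b:('t',px(190,170,a-410,b))
S=lambda a,b:('s',px(210,250,a,b)); Q=lambda a,b:('s',px(298,350,a,b))
def run(obs,p0,ext):
    r=lambda p:np.concatenate([w*(proj(c,fr(p[:4],L(p[4:])))-u) for (c,u),L,w in obs])
    o=least_squares(r,p0+ext,loss='soft_l1'); print(o.x.round(3)); print(o.fun.reshape(-1,2).round(2).tolist())
k=lambda *L:(lambda e:np.array(L,float))
print('plunger',tri(S(266,96)[1],T(207,184)[1]))
print('slotend',tri((Q(238,177)[1]+Q(267,206)[1])/2,(B(505,152)[1]+B(541,150)[1])/2))
print('forkend',tri((Q(133,200)[1]+Q(228,303)[1])/2,(B(465,91)[1]+B(568,79)[1])/2))
J=[(T(85,37),k(-70,-60,12),1),(T(384,70),k(-70,60,12),1),(T(322,594),k(140,60,12),1),(T(20,560),k(140,-60,12),1),
(S(38,250),k(-70,60,12),1),(S(162,537),k(-70,-60,12),1),(S(760,280),k(140,-60,12),1),(T(207,184),k(0,0,130),1),(S(266,96),k(0,0,130),1)]
run(J,[480,0,3.1,0],[])
K=[(Q(238,177),k(7,-6.5,100),1),(Q(267,206),k(7,6.5,100),1),(B(505,152),k(7,6.5,100),1),(B(541,150),k(7,-6.5,100),1),
(Q(133,200),lambda e:[e[0],-18.5,100],1),(Q(228,303),lambda e:[e[0],18.5,100],1),(B(465,91),lambda e:[e[0],18.5,100],1),(B(568,79),lambda e:[e[0],-18.5,100],1),
(B(660,55),lambda e:[e[1],-40+e[2],10],1),(B(690,326),lambda e:[e[1]-110,-40+e[2],10],1),(B(492,350),lambda e:[e[1]-110,40+e[2],10],1),
(Q(20,327),lambda e:[e[1],-40+e[2],10],1),(Q(490,290),lambda e:[e[1]-110,40+e[2],10],1)]
run(K,[480,200,0,0],[30,50,0])
E
python3 m.py
```

```text
plunger [558.99099238  -8.94561943 124.88438985]
slotend [546.97615231 242.12312095  98.03927129]
forkend [571.5314267  245.22303379  97.87980234]
[559.095  -9.938   3.039  -5.077]
[[0.32, -0.99], [0.66, -0.33], [0.03, 0.22], [-0.14, -0.48], [0.29, 0.2], [1.49, 0.63], [0.52, -0.15], [0.9, -0.75], [0.37, -0.33]]
[ 5.39933e+02  2.40889e+02  3.78340e+01 -2.70000e+00  3.18100e+01
  5.53840e+01  3.56000e-01]
[[-0.15, -0.59], [0.67, 0.65], [0.56, -0.09], [0.41, -0.43], [0.41, -0.1], [0.59, 0.52], [0.7, -0.42], [0.14, -0.31], [0.45, -0.95], [0.29, -0.24], [-0.22, -0.45], [0.26, -0.12], [1.1, -0.21]]
```

```bash
cat >> m.py <<'E'
print('joint')
from scipy.spatial.transform import Rotation as Rn
def pj(c,P,d):
    f,cx,cy,E=C[c]; q=E[:,:3]@P+E[:,3]; q=Rn.from_rotvec(d[3:]).apply(q)+d[:3]; return np.array([f*q[0]/q[2]+cx,f*q[1]/q[2]+cy])
def res(p):
    d={'s':p[:6],'t':p[6:12]}; j=np.r_[p[12:15],0]; b=np.r_[p[15:18],0]; e=p[18:]
    r=[(pj(c,fr(j,L(e)),d[c])-u)/.4 for (c,u),L,_ in J]+[(pj(c,fr(b,L(e)),d[c])-u)/.4 for (c,u),L,_ in K]
    return np.concatenate(r+[p[:3]/2,p[6:9]/2,p[3:6]/.002,p[9:12]/.002])
o=least_squares(res,np.r_[np.zeros(12),559,-9.9,3.039,540,241,.135,32,55,0],x_scale=np.r_[np.ones(3),[.01]*3,np.ones(3),[.01]*3,[1,1,.01]*2,1,1,1],loss='soft_l1')
cov=np.linalg.inv(o.jac.T@o.jac)
print(o.x.round(4).tolist()); print(np.sqrt(np.diag(cov))[12:18].round(3)); print((o.fun[:44]*.4).reshape(-1,2).round(2).tolist())
np.save('cal.npy',o.x)
E
python3 m.py | sed -n '/joint/,$p'
```

```text
joint
[-0.3697, 1.201, 3.3515, -0.0017, -0.0008, 0.0005, -0.4777, 0.1833, 1.2379, -0.0005, -0.0001, -0.0001, 558.7068, -9.7285, 3.0401, 539.5368, 240.7542, 0.1366, 31.6875, 55.3952, 0.2084]
[2.344 2.508 0.004 2.257 2.422 0.006]
[[-0.16, -0.77], [0.34, -0.15], [-0.23, 0.68], [-0.56, 0.01], [-0.21, 0.01], [1.04, 0.41], [0.13, -0.4], [0.48, -0.48], [-0.05, -0.7], [-0.72, -0.49], [0.1, 0.74], [0.18, 0.36], [0.03, 0.02], [-0.08, -0.03], [0.1, 0.53], [0.29, 0.09], [-0.24, 0.17], [0.14, -0.56], [0.07, 0.18], [-0.48, 0.04], [-0.33, 0.02], [0.4, -0.18]]
```

```bash
python3 -m jog '{"offset":[[0,0,0],[-0.02,-0.025,0],[-0.03,-0.035,0],[-0.03,-0.035,0],[-0.03,-0.035,0],[-0.03,-0.035,0],[-0.03,-0.035,0],[-0.03,-0.035,0],[-0.03,-0.035,0],[-0.03,-0.035,0]],"turn":[-0.178,0,0,0,0,0,0,0,0,0]}'
python3 -m jog '{"offset":[[-0.03,-0.035,0],[-0.03,-0.035,0],[-0.03,-0.035,0],[-0.03,-0.035,0],[-0.03,-0.035,0],[-0.03,-0.03,0],[-0.03,-0.03,0],[-0.022,-0.02,0.02],[0,0,0.02],[0,0,0]],"turn":[0,0,0,0,0,0,0,0,0,0]}'
```

```text
clock: 1.35
tcp_pos: [400.7, 269.5, 231.1]
tool_rot: [0.051, 0.999, -0.0, -0.0]
ft_force: [0.5, 0.2, -0.4]
grip_width: 85.4
grip_force: 0.0
clock: 2.6
tcp_pos: [603.5, -6.5, 189.1]
tool_rot: [0.051, 0.999, 0.0, -0.003]
ft_force: [-0.2, -0.3, 0.9]
grip_width: 85.4
grip_force: 0.0
```

```bash
python3 -m jog '{"offset":[[-0.002,-0.0075,0.02],[0,0,0.025],[0,0,0.02],[0,0,0]],"turn":[0,0,0,0]}'
python3 - <<'E'
from bench import observe,cams
import cv2,numpy as np
s=cams.capture("scene")["pixels"];t=cams.capture("top")["pixels"];cv2.imwrite("pics/s1.png",s);cv2.imwrite("pics/t1.png",t)
o=np.zeros((600,800,3),np.uint8)
a=cv2.resize(s[190:310,180:310],None,fx=4,fy=4,interpolation=2);b=cv2.resize(t[130:250,285:350],None,fx=4,fy=4,interpolation=2)
o[:480,:520]=a;o[:480,530:790]=b;cv2.imwrite("pics/c4.png",o);print(observe()["tcp_pos"])
E
```

```text
clock: 3.1
tcp_pos: [605.2, -13.4, 125.6]
tool_rot: [0.051, 0.999, 0.0, -0.001]
ft_force: [0.4, -0.3, 0.1]
grip_width: 85.7
grip_force: 0.0
[606.85565808 -13.84355624 127.31054527]
```

View pics/c4.png

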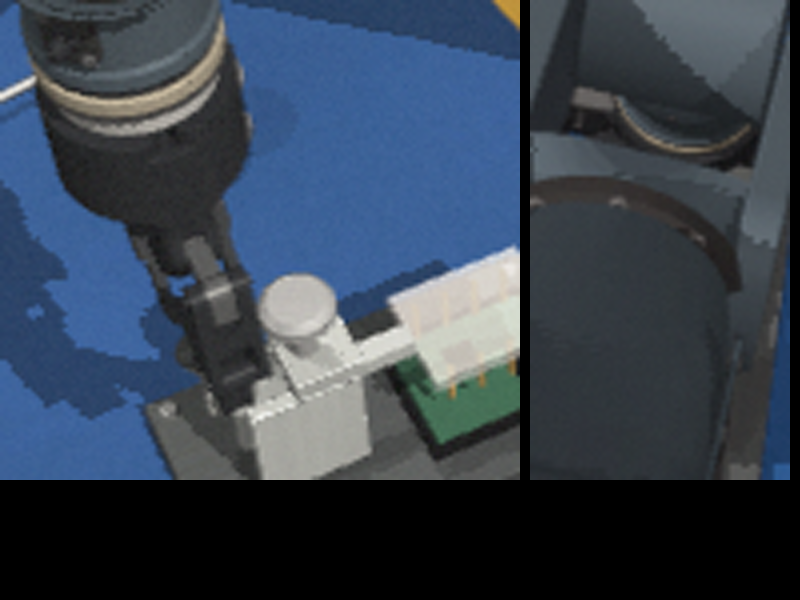

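```bash
python3 -m jog '{"offset":[[0,0,0.014],[0,0,0.014],[0,0,0],[0,0,0]],"turn":[0,0,0,0]}'
python3 - <<'E'
from bench import observe,cams
import numpy as np
from fit import *
for i in range(4): print(observe()["tcp_pos"]); cams.capture("top")
from m import pj
d=np.load('cal.npy')[:6]
for y in(29,36,43):print(pj('s',np.array([606,y,140.]),d))
E
```

```text
clock: 3.7
tcp_pos: [606.3, -14.1, 98.1]
tool_rot: [0.051, 0.999, 0.0, -0.0]
ft_force: [-0.2, -0.1, 0.3]
grip_width: 85.2
grip_force: 0.0
[606.32935633 -14.10921564  98.09582045]
[606.56863094 -14.1569793   98.41750353]
[606.65320748 -14.16418893  98.57352554]
[606.6450708  -14.16316289  98.64660858]
plunger [558.99099238  -8.94561943 124.88438985]
slotend [546.97615231 242.12312095  98.03927129]
forkend [571.5314267  245.22303379  97.87980234]
[559.095  -9.938   3.039  -5.077]
[[0.32, -0.99], [0.66, -0.33], [0.03, 0.22], [-0.14, -0.48], [0.29, 0.2], [1.49, 0.63], [0.52, -0.15], [0.9, -0.75], [0.37, -0.33]]
[ 5.39933e+02  2.40889e+02  3.78340e+01 -2.70000e+00  3.18100e+01
  5.53840e+01  3.56000e-01]
[[-0.15, -0.59], [0.67, 0.65], [0.56, -0.09], [0.41, -0.43], [0.41, -0.1], [0.59, 0.52], [0.7, -0.42], [0.14, -0.31], [0.45, -0.95], [0.29, -0.24], [-0.22, -0.45], [0.26, -0.12], [1.1, -0.21]]
joint
[-0.3697, 1.201, 3.3515, -0.0017, -0.0008, 0.0005, -0.4777, 0.1833, 1.2379, -0.0005, -0.0001, -0.0001, 558.7068, -9.7285, 3.0401, 539.5368, 240.7542, 0.1366, 31.6875, 55.3952, 0.2084]
[2.344 2.508 0.004 2.257 2.422 0.006]
[[-0.16, -0.77], [0.34, -0.15], [-0.23, 0.68], [-0.56, 0.01], [-0.21, 0.01], [1.04, 0.41], [0.13, -0.4], [0.48, -0.48], [-0.05, -0.7], [-0.72, -0.49], [0.1, 0.74], [0.18, 0.36], [0.03, 0.02], [-0.08, -0.03], [0.1, 0.53], [0.29, 0.09], [-0.24, 0.17], [0.14, -0.56], [0.07, 0.18], [-0.48, 0.04], [-0.33, 0.02], [0.4, -0.18]]
[239.65301881 289.06909151]
[241.56382923 291.9832036 ]
[243.49249585 294.92454758]
```

```bash
python3 -m jog '{"offset":[[0.002,0,0],[0,0,0],[0,0,0],[0,0,0],[0,0,0],[0,0,0]],"turn":[0,0,0,0,0,0]}' 0.010 25
```

```text
clock: 4.65
tcp_pos: [604.4, -13.3, 98.5]
tool_rot: [0.051, 0.999, 0.0, 0.0]
ft_force: [0.1, 2.0, 2.3]
grip_width: 15.3
grip_force: 25.5
```

```bash
python3 -m jog '{"offset":[[0,0.0006,0],[0,0,0],[-0.001,0,-0.00173],[-0.002,0,-0.00346],[-0.002,0,-0.00346],[-0.002,0,-0.00346],[-0.002,0,-0.00346]],"turn":[0,0,0,0,0,0,0]}' 0.010 45
```

```text
clock: 5.52
tcp_pos: [613.5, -14.3, 114.1]
tool_rot: [0.051, 0.999, -0.0, 0.0]
ft_force: [-0.4, 0.2, -0.9]
grip_width: 14.3
grip_force: 43.8
```

```bash
python3 -m jog '{"offset":[[-0.003,0,-0.0052],[-0.003,0,-0.0052],[-0.003,0,-0.0052],[-0.003,0,-0.0052],[-0.003,0,-0.0052],[-0.003,0,-0.0052],[-0.003,0,-0.0052],[-0.003,0,-0.0052],[-0.003,0,-0.0052],[-0.003,0,-0.0052]],"turn":[0,0,0,0,0,0,0,0,0,0]}'
```

```text
clock: 6.78
tcp_pos: [643.4, -17.3, 166.2]
tool_rot: [0.051, 0.999, -0.0, 0.0]
ft_force: [-0.1, 0.3, -0.6]
grip_width: 14.5
grip_force: 43.8
```

```bash
python3 -m jog '{"offset":[[0,0,-0.02],[0,0,-0.025],[0,0,-0.02],[0.01,0.013,0],[0.02,0.025,0],[0.025,0.032,0],[0.025,0.032,0],[0.025,0.032,0],[0.025,0.032,0],[0.023,0.03,0]],"turn":[0,0,0,0,0,0,0,0,0,0]}'
python3 -m jog '{"offset":[[0.017,0.021,0],[0.01,0.013,0],[0.003,0.003,0],[0,0,0],[0,0,0],[0,0,0]],"turn":[0,0,0,-0.12,-0.119,0]}'
python3 - <<'E'
from bench import observe,cams
import cv2
s=cams.capture("scene")["pixels"];cv2.imwrite("pics/s2.png",s)
cv2.imwrite("pics/c5.png",cv2.resize(s[180:440,220:440],None,fx=2.3,fy=2.3,interpolation=2))
o=observe();print(o["tcp_pos"],o["tool_rot"])
E
```

```text
clock: 8.02
tcp_pos: [508.2, 194.9, 229.8]
tool_rot: [0.051, 0.999, -0.0, -0.001]
ft_force: [0.9, 1.0, -1.2]
grip_width: 14.6
grip_force: 43.9
clock: 8.78
tcp_pos: [485.3, 232.5, 230.7]
tool_rot: [-0.067, 0.998, -0.0, -0.0]
ft_force: [-0.3, 0.4, -0.3]
grip_width: 14.8
grip_force: 43.9
[485.213565   232.53503674 230.68664021] [-6.70432807e-02  9.97750058e-01 -1.28538222e-04 -5.69257860e-05]
```

View pics/c5.png

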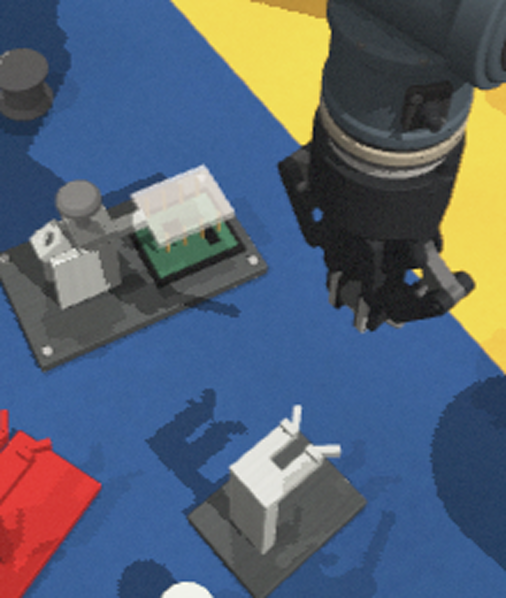

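The bore is empty, but the pin is hidden behind the fingers in this view. I'll project where it should be and look in both views.

```bash
python3 - <<'E'
from bench import cams
import cv2,numpy as np,contextlib,io
with contextlib.redirect_stdout(io.StringIO()): from m import *
cal=np.load('cal.npy')
s=cv2.imread("pics/s2.png");t=cams.capture("top")["pixels"]
bx=np.array([.9907,.1362,0]);tcp=np.array([485.2,232.5,230.7]);o=tcp-bx*15.1-[0,0,7.3]
a=np.array([bx[0]*.5,bx[1]*.5,.866])
out=np.zeros((600,800,3),np.uint8)
for im,c,d,x0,y0,off in((s,'s',cal[:6],340,260,0),(t,'t',cal[6:12],180,180,405)):
    c2=cv2.resize(im[y0:y0+100,x0:x0+80],None,fx=5,fy=5,interpolation=2)
    for L,col in((-70,(0,0,255)),(0,(0,255,0)),(40,(255,255,0))):
        p=pj(c,o+a*L,d);print(c,L,p.round(1)); cv2.circle(c2,tuple(int(v) for v in (p-[x0,y0]+.5)*5),4,col,1)
    out[:500,off:off+c2.shape[1]]=c2[:, :395 if off else 400]if off==0 else c2[:500,:400] if 0 else c2[:, :min(400,800-off)] if 0 else np.pad(c2,((0,0),(0,0),(0,0)))[:, :400] if off+400<=800 else c2[:, :395] if 0 else cv2.resize(c2,(c2.shape[1],500))[:, :800-off] if off+c2.shape[1]<=800 else out[:500,off:off+c2.shape[1]] if 0 else c2[:, :800-off] if False else out[:500,off:off+c2.shape[1]]
    if off: out[:500,off:800]=c2[:,:800-off]
cv2.imwrite("pics/c6.png",out)
E
```

```text
s -70 [393.3 319.7]
s 0 [381.7 312.3]
s 40 [374.1 307.4]
t -70 [207.8 243.9]
t 0 [199.1 224.8]
t 40 [193.7 212.8]
```

View pics/c6.png

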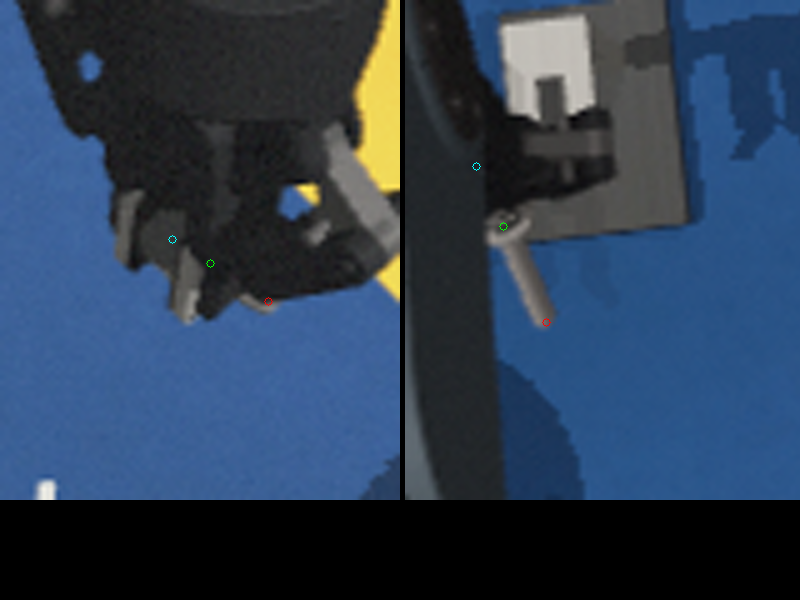

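```bash
python3 -m jog '{"offset":[[0,0.001,0.015],[0,0,0.025],[0,0,0.03],[0,0,0.025],[0,0,0.011],[0,0,0],[0,0,0]],"turn":[0,0,0,0,0,0,0]}'
python3 - <<'E'
from bench import cams,observe
import cv2,numpy as np,contextlib,io
with contextlib.redirect_stdout(io.StringIO()): from m import *
cal=np.load('cal.npy')
o_=observe();tcp=o_["tcp_pos"];print(tcp,o_["ft_force"])
b=cal[15:18];bx=np.array([np.cos(b[2]),np.sin(b[2])]);by=np.array([-bx[1],bx[0]]);d=tcp[:2]-b[:2];print("bracket frame TCP",d@bx,d@by)
t=cams.capture("top")["pixels"];cv2.imwrite("pics/t3.png",t)
cv2.imwrite("pics/c7.png",cv2.resize(t[170:250,180:260],None,fx=7,fy=7,interpolation=2))
E
```

```text
clock: 9.75
tcp_pos: [485.3, 234.3, 125.5]
tool_rot: [-0.069, 0.998, 0.0, 0.001]
ft_force: [-0.3, -1.3, 0.5]
grip_width: 14.7
grip_force: 43.9
[485.34537842 234.32195214 125.51760459] [-0.29431348 -1.28928661  0.46502529]
bracket frame TCP -54.56253632022504 1.005038024042463
```

View pics/c7.png

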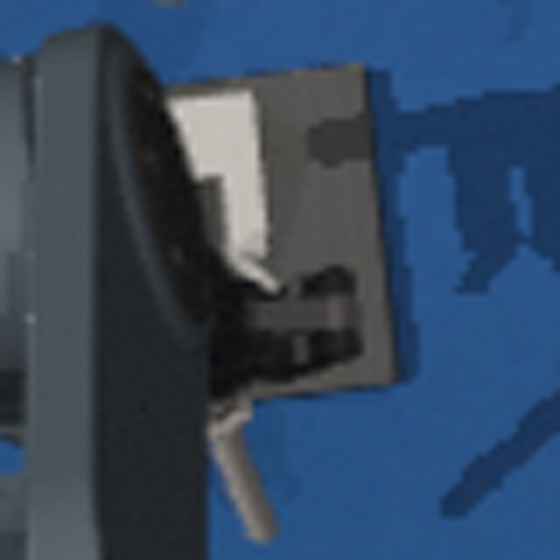

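```bash
python3 -m jog '{"offset":[[-0.008,-0.0005,0],[-0.01,0,0],[-0.01,0,0],[-0.008,0,0],[-0.005,0,0],[-0.005,0,0],[-0.005,0,0],[0,0,0]],"turn":[0,0,0,0,0,0,0,0]}'
```

```text
clock: 10.8
tcp_pos: [535.7, 240.7, 124.9]
tool_rot: [-0.068, 0.998, 0.0, 0.0]
ft_force: [-0.3, -0.2, -0.6]
grip_width: 15.0
grip_force: 43.9
```

```bash
python3 -m jog '{"offset":[[-0.004,0,0],[-0.004,0,0],[-0.004,0,0],[-0.004,0,0],[-0.004,0,0],[-0.001,0,0],[0,0,0]],"turn":[0,0,0,0,0,0,0]}'; python3 -c '
from bench import observe
o=observe();print(o["tcp_pos"],o["ft_force"],o["moment"])'
```

```text
clock: 11.68
tcp_pos: [556.1, 243.5, 124.8]
tool_rot: [-0.069, 0.998, -0.0, -0.0]
ft_force: [0.4, -0.1, -1.2]
grip_width: 14.5
grip_force: 43.9
[556.0654217  243.48157971 124.8451479 ] [ 0.4050646  -0.11919388 -1.19433292] [ 0.03186601 -0.02978646 -0.06566164]
```

```bash
python3 -m jog '{"offset":[[-0.001,0,0.003],[0,0,0.003],[0,0,0.002],[0,0,0.001],[0,0,0.001],[0,0,0]],"turn":[0,0,0,0,0,0]}' 0.010 25; python3 -m jog '{"offset":[[0,0,0.0005],[0,0,0.0005],[0,0,0.0005],[0,0,0]],"turn":[0,0,0,0]}'
```

```text
clock: 12.42
tcp_pos: [557.0, 243.7, 114.8]
tool_rot: [-0.069, 0.998, -0.0, -0.0]
ft_force: [0.4, 0.7, 0.3]
grip_width: 14.8
grip_force: 43.9
clock: 12.92
tcp_pos: [557.2, 243.6, 113.7]
tool_rot: [-0.069, 0.998, 0.0, 0.0]
ft_force: [0.0, -0.5, 1.3]
grip_width: 14.6
grip_force: 44.0
```

```bash
python3 -m jog '{"offset":[[0,0,0.0005],[0,0,0.0005],[0,0,0],[0,0,0]],"turn":[0,0,0,0]}'; python3 -m jog '{"offset":[[0,0,0.0005],[0,0,0.0005],[0,0,0],[0,0,0]],"turn":[0,0,0,0]}'
```

```text
clock: 13.42
tcp_pos: [557.3, 243.7, 113.3]
tool_rot: [-0.069, 0.998, 0.0, 0.0]
ft_force: [-0.7, -1.0, 6.3]
grip_width: 14.6
grip_force: 44.4
clock: 13.92
tcp_pos: [557.4, 243.7, 113.0]
tool_rot: [-0.069, 0.998, 0.0, 0.001]
ft_force: [-1.4, -0.7, 10.4]
grip_width: 14.8
grip_force: 44.8
```

```bash
python3 -m jog '{"offset":[[0,0,-0.001],[0,0,0],[0,0,0],[0,0,0],[0,0,0],[0,0,0],[0,0,0]],"turn":[0,0,0,0,0,0,0]}' 0.022 20
python3 - <<'E'
from bench import cams
import cv2
for n in("scene","top"): cv2.imwrite(f"pics/{n}5.png",cams.capture(n)["pixels"])
E
```

```text
clock: 14.8
tcp_pos: [557.0, 243.6, 112.3]
tool_rot: [-0.069, 0.998, -0.0, -0.0]
ft_force: [0.2, 0.2, -0.6]
grip_width: 22.2
grip_force: 0.0
```

```bash
python3 -m jog '{"offset":[[0,0,0],[0,0,0],[0,0,-0.005],[0,0,-0.02],[0,0,-0.03],[0,0,-0.03],[0,0,-0.005],[0,-0.01,0],[0,-0.02,0],[0.005,-0.03,0]],"turn":[0,0,0,0,0,0,0,0,0,0]}' 0.05
python3 -m jog '{"offset":[[0.005,-0.035,0],[0.005,-0.035,0],[0.005,-0.035,0],[0.005,-0.035,0],[0.005,-0.03,0],[0.002,-0.015,0],[0,-0.006,0],[0,0,0]],"turn":[0,0,0,0,0,0,0,0]}' 0 20
python3 - <<'E'
from bench import cams,observe
import cv2,numpy as np
s=cams.capture("scene")["pixels"];t=cams.capture("top")["pixels"]
for n,i in(("s6",s),("t6",t)): cv2.imwrite(f"pics/{n}.png",i)
out=np.zeros((560,800,3),np.uint8)
out[:560,:395]=cv2.resize(s[340:424,318:377],(395,560),interpolation=2)
out[:560,405:800]=cv2.resize(t[168:252,190:249],(395,560),interpolation=2)
cv2.imwrite("pics/c8.png",out);print(observe()["tcp_pos"])
E
```

```text
clock: 16.15
tcp_pos: [559.9, 182.0, 200.9]
tool_rot: [-0.069, 0.998, -0.0, -0.001]
ft_force: [-0.2, 1.3, -0.0]
grip_width: 50.0
grip_force: 0.0
clock: 17.15
tcp_pos: [559.6, -9.3, 202.1]
tool_rot: [-0.068, 0.998, 0.0, -0.0]
ft_force: [0.6, 0.4, 0.4]
grip_width: 0.3
grip_force: 0.0
[559.56657887  -8.57525878 202.23917899]
```

View pics/c8.png

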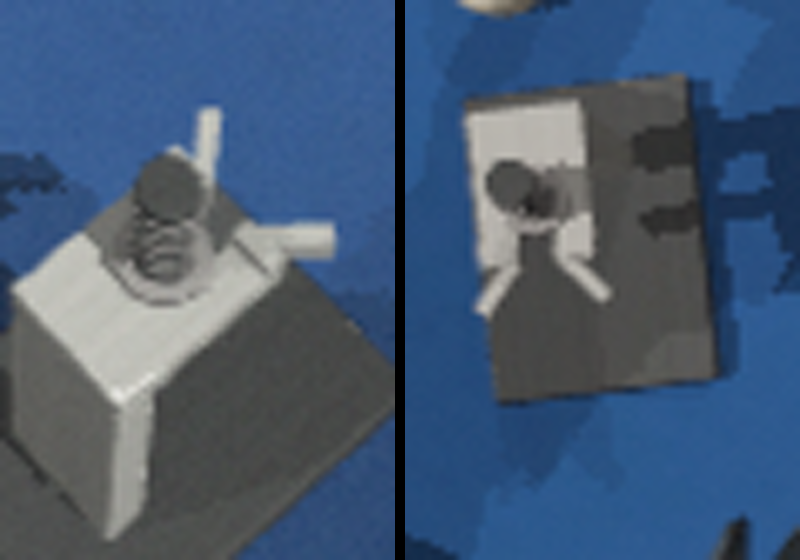

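The pin stands in the fork with its flange on the top. Knob top is at scene (343.4,368.1) and top view (206.1,195.4). I check the uprightness numerically.

```bash
python3 - <<'E'
import contextlib,io,numpy as np
with contextlib.redirect_stdout(io.StringIO()): from m import *
cal=np.load('cal.npy');b=np.r_[cal[15:18],0]
us,ut=np.array([343.2,367.6]),np.array([205.8,195.])
P=least_squares(lambda P:np.r_[pj('s',P,cal[:6])-us,pj('t',P,cal[6:12])-ut],[540,240,130]).x
c,s=np.cos(b[2]),np.sin(b[2]);d=P[:2]-b[:2];print("knob top in bracket",d@[c,s],d@[-s,c],P[2])
for z in(140,104): p=fr(b,[.5,.4,z]);print(z,pj('s',p,cal[:6])-[318,340],pj('t',p,cal[6:12])-[190,168])
# flange rim crop positions
for x,y in((12,0),(-12,0),(0,12),(0,-12)): p=fr(b,[.5+x,.4+y,104]);print((pj('s',p,cal[:6])-[318,340]+.5)*6.68,(pj('t',p,cal[6:12])-[190,168]+.5)*6.68+[405,0])
E
```

```text
knob top in bracket 0.40216650993005676 -1.4807195465285312 138.81286554464572
140 [25.70873558 28.18106531] [14.50330845 27.34613001]
104 [24.67251249 38.13707598] [18.24405683 29.63242501]
[130.34624408 290.32195428] [526.41834598 165.21769789]
[205.46867908 226.28692786] [534.00566927 237.38399108]
[203.46974012 295.60198545] [494.01660864 205.46393741]
[133.38229922 221.1705419 ] [566.41062603 197.10449452]
```

```bash
python3 -m jog '{"offset":[[0.001,-0.001,0.01],[0,0,0.018],[0,0,0.018],[0,0,0.012],[0,0,0.006],[0,0,0.002],[0,0,0],[0,0,0]],"turn":[0,0,0,0,0,0,0,0]}'
```

```text
clock: 18.25
tcp_pos: [559.2, -10.6, 136.9]
tool_rot: [-0.069, 0.998, -0.0, 0.001]
ft_force: [-0.2, 0.3, -0.0]
grip_width: -0.2
grip_force: 0.0
```

```bash
python3 -m jog '{"offset":[[0,0,0.001],[0,0,0.001],[0,0,0.001],[0,0,0.001],[0,0,0.001],[0,0,0.001],[0,0,0.001],[0,0,0.001],[0,0,0.001],[0,0,0.001]],"turn":[0,0,0,0,0,0,0,0,0,0]}'; python3 -m jog '{"offset":[[0,0,0.001],[0,0,0.001],[0,0,0.001],[0,0,0.001],[0,0,0.001],[0,0,0.001],[0,0,0.001],[0,0,0.001]],"turn":[0,0,0,0,0,0,0,0]}'
```

```text
clock: 19.5
tcp_pos: [558.9, -10.5, 126.6]
tool_rot: [-0.069, 0.998, -0.0, 0.0]
ft_force: [-1.8, 0.4, 4.4]
grip_width: 0.3
grip_force: 2.1
clock: 20.5
tcp_pos: [558.9, -10.5, 118.7]
tool_rot: [-0.069, 0.998, -0.0, 0.0]
ft_force: [-1.6, 0.4, 7.3]
grip_width: 0.2
grip_force: 3.5
```

```bash
python3 -m jog '{"offset":[[0,0,0.0008],[0,0,0.0008],[0,0,0.0008],[0,0,0.0008],[0,0,0]],"turn":[0,0,0,0,0]}'
```

```text
clock: 21.12
tcp_pos: [558.9, -10.5, 116.1]
tool_rot: [-0.069, 0.998, -0.0, 0.0]
ft_force: [-1.8, 0.6, 9.3]
grip_width: 0.2
grip_force: 5.1
```

```bash
python3 -m jog '{"offset":[[0,0,0.0005],[0,0,0.0005],[0,0,0]],"turn":[0,0,0]}'
```

```text
clock: 21.5
tcp_pos: [558.9, -10.5, 116.0]
tool_rot: [-0.069, 0.998, -0.0, 0.0]
ft_force: [-4.0, 1.2, 15.0]
grip_width: 0.1
grip_force: 8.1
```

```bash
python3 -m jog '{"offset":[[0,0,0.0003],[0,0,0],[0,0,0],[0,0,0],[0,0,0],[0,0,0],[0,0,0],[0,0,0],[0,0,0],[0,0,0]],"turn":[0,0,0,0,0,0,0,0,0,0]}'
python3 -m jog '{"offset":[[0,0,0],[0,0,-0.001],[0,0,-0.002],[0,0,-0.002],[0,0,-0.002],[0,0,-0.002],[0,0,-0.002],[0,0,-0.002],[0,0,-0.002],[0,0,-0.003]],"turn":[0,0,0,0,0,0,0,0,0,0]}'
python3 -m jog '{"offset":[[0,0,-0.004],[0,0,-0.01],[0,0,-0.02],[0,0,-0.03],[0,0,-0.02],[0,0,0],[0,0,0]],"turn":[0,0,0,0,0,0,0]}'
python3 - <<'E'
from bench import cams
import cv2,numpy as np
s=cams.capture("scene")["pixels"];s6=cv2.imread("pics/s6.png");s0=cv2.imread("pics/scene0.png")
D=lambda a,b,r:cv2.absdiff(a,b)[r[1]:r[3],r[0]:r[2]].max(2)
print("bracket change vs parked",(D(s,s6,(318,340,377,424))>40).sum())
x=D(s,s0,(240,252,268,280));print("plunger head vs start",(x>60).sum(),x.size)
for n,r in(("jar",(280,428,322,472)),("spool",(212,198,246,236)),("driver",(120,200,200,248))):print(n,(D(s,s0,r)>50).sum())
E
```

```text
clock: 22.75
tcp_pos: [558.9, -10.6, 116.0]
tool_rot: [-0.069, 0.998, -0.0, 0.0]
ft_force: [-4.6, 0.3, 18.8]
grip_width: 0.2
grip_force: 9.0
clock: 24.0
tcp_pos: [558.9, -10.5, 131.6]
tool_rot: [-0.069, 0.998, 0.0, -0.0]
ft_force: [0.0, -0.6, -0.0]
grip_width: 0.2
grip_force: 0.0
clock: 24.88
tcp_pos: [558.3, -10.4, 215.4]
tool_rot: [-0.069, 0.998, 0.0, -0.001]
ft_force: [-0.6, 0.2, 0.2]
grip_width: 0.0
grip_force: 0.0
bracket change vs parked 0
plunger head vs start 2 784
jar 0
spool 354
driver 144
```

```bash
python3 -m jog '{"offset":[[0.01,0.02,-0.01],[0.01,0.04,0],[0.01,0.04,0],[0.01,0.04,0],[0.01,0.04,0],[0.01,0.02,0],[0,0,0],[0,0,0]],"turn":[0,0,0,0,0,0,0,0]}'
python3 - <<'E'
from bench import cams
import cv2
s=cams.capture("scene")["pixels"];s0=cv2.imread("pics/scene0.png")
for n,r in(("spool",(212,198,246,236)),("driver",(120,200,200,248))):
    print(n,(cv2.absdiff(s,s0)[r[1]:r[3],r[0]:r[2]].max(2)>50).sum())
E
```

```text
clock: 25.92
tcp_pos: [471.9, 179.4, 226.0]
tool_rot: [-0.069, 0.998, -0.0, 0.0]
ft_force: [0.0, 0.6, 0.5]
grip_width: -0.2
grip_force: 0.0
spool 0
driver 43
```

```bash
python3 -c 'from bench import sign_off; print(sign_off())'
```

```text
the job is handed in; nothing more can be done
None
```

The job is handed in at about 26 s. The pin is parked upright in the fork, and the plunger was pressed to its stop, held for over a second and let back up. The jar and spool look unchanged in the final pictures; the screwdriver's area showed a small difference, which I took to be the arm's shadow but did not check.

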